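# Line up the car-care containers by height on the honeycomb shelf panel

### The arm

A 6-joint arm with a two-finger parallel gripper is mounted at the origin on the work surface. World frame = base frame: x ahead of the robot, y to its left, z up, the work surface at z = 0. Lengths are in m, angles in rad, forces in N, time in s.
With the tool pointing down it reaches from about 0.325 to 0.75 m from the base axis. Payload 7.6 kg.
Tool frame: the origin (TCP) lies at the very end of the fingers, on their centre line; the grasp point (between the pads) lies 19 mm behind it; z points along the fingers, y is the line along which they close (so a half turn about z gives the same grasp; the last joint's range is limited). The gripper opens to 85 mm and grips with 20 to 120 N. Pads are 22 mm wide; open, the fingers measure 114 mm over their backs; the gripper's body (76 mm by 85 mm) begins 54 mm behind the grasp point. The pads swing forward as they close: fully open they stand 13 mm farther back than shut.
Start: joints at [-1.215, 0.052, 1.401, -0, 1.689, -0.07], TCP at [0.217, -0.478, 0.231] pointing down, gripper open.
Joint ranges: [-2.9, 2.9], [-0.91, 2.17], [0.12, 2.37], [-1.06, 4.2], [0.26, 2.73], [-2.93, 2.93]. Speed limits (rad/s): [2.57, 2.57, 3.01, 3.14, 3.14, 3.14].

### API

Orientations are given as a unit quaternion [x, y, z, w].
In Python, from cell import r gives the robot as it stands.
- The arm moves only by the tool step_arm, never from a script. Its argument "motion" is a list of rows, each a list of 7 numbers: the shift along the tool's x, y, z in cm, then the turn, a rotation vector about the tool's x, y, z in degrees, then the finger opening in cm, from 0 to 8.54. A call has 1 to 12 rows; each row is the pose to reach, as a shift and turn from the pose commanded when the call began, along the tool's axes at that moment; what a row does not reach only later rows make up. A row lasts 1/12 s, in which the tool goes at most 41.7 mm and 7.16 degrees, less where a joint would pass 70% of its speed; a pose out of reach is approached as far as the arm can. A call with a gripper value outside its range is refused whole. The fingers move at their own pace and stop on an object; "newtons" is the grip in N (left out, the last holds). Time passes only in rows, so rows that repeat a pose let the fingers close. It gives the time, the measured TCP pose, the force, the opening and the grip force at its end, in the units of the state.
- r.state(): the state, without advancing time (a new reading comes with each control period).
- r.grab_frame(name): name is "side" or "top"; returns a dict with "image" (384x512x3 uint8, blue, green, red), "fx", "fy", "cx", "cy" (pixels), "k1" (the pictures are not rectified: a ray, as slopes to the right and down, at radius r is drawn at 1 + k1 r^2 times it, then the intrinsics apply), "camera_from_world" (4x4, takes a point from world to camera coordinates). Camera axes: x right, y down, z forward; pixel columns grow to the right and rows downward; lengths in m; the calibration is good to about 2 mm. A picture is of the moment at which its call begins. There is no depth.
- r.hand_in(): hands the job in; it is judged then, once.
Trained networks look in a picture, given as the dict that the camera call returned (one of the last four; its "shot" number tells which), for a name from the list of things; names that differ only in an ending like _2 or _b are one class to them, and where a whole thing is asked for, a point or a joint stands for the part that bears it (a point fixed in the world has none). Each returns a list of dicts, best first, with "conf" (0 to 1); they miss things now and then, are a little off and sometimes report something else, mostly with a low value. They report only what shows in the picture. A call takes as long as a camera call. They do not tell look-alikes from the thing itself.
- r.search_frame(picture, query): "at" ([column, row] in pixels, amid what is visible of it).
- r.masks_of(picture, query): "region" (384x512 bool, what is visible of it) and "at" ([column, row] in pixels, amid what is visible of it).
- r.spot_point(picture, query): "at" ([column, row] in pixels: a listed point, or the origin of a listed thing).
The state is a dict: "clock": time; "qpos": joint angles; "joint_velocities": joint speeds; "effort": joint torques, N m; "tool_pos": TCP position; "ee_rot": TCP orientation; "wrist_force": force on the tool from outside, world axes, zero at the start; "moment": the same for the moment, N m; "width": opening from 0.0 (shut) to 1.0 (fully open); "gripper_force": force on a finger pad.
Only numpy, scipy, OpenCV 4.12 (cv2) and the standard library are available. Lean on these libraries where they do the work, as an engineer would, in place of code of your own. Each camera call takes 0.05 s, during which the arm holds its last target. There are 200 camera calls.

### The job

Tidy the four car-care containers (clear spray bottle, aluminium can, white twist-cap canister, steel tin) onto the four ring marks of the black honeycomb shelf panel, one standing centred on each mark, in order of height: the tallest beside the upright steel bookend, going down to the shortest at the other end. Keep every container upright, never tipping one over, and leave them all standing still.

Things in the scene. Friction and masses are not known exactly. Their poses are not given: they have to be found in the camera images.
- spray_bottle: Empty clear plastic mist-spray bottle with a small black pump top, 185 mm tall overall; body a straight cylinder 50 mm across up to 152 mm, then shoulder, and the pump top 26 mm across. About 80 g: it may rock slightly for a second after release. Stands upright on the work surface at the start; origin at the centre of its underside, z up; round, so its yaw does not matter.
- spray_can: Aluminium can with a grey cap, 150 mm tall overall; straight body 58 mm across up to 118 mm, short shoulder, cap 47 mm across from 124 mm up. About 220 g. Stands upright on the work surface at the start; origin at the centre of its underside, z up; round, so its yaw does not matter.
- canister: Round white plastic canister with a ribbed white twist cap, 112 mm tall overall; body 66 mm across up to 88 mm, cap 62 to 63 mm across above. About 250 g. Stands upright on the work surface at the start; origin at the centre of its underside, z up; round, so its yaw does not matter.
- wax_tin: Plain steel tin with a flat screw lid, 72 mm tall, 56 mm across over its full height. About 200 g. Stands upright on the work surface at the start; origin at the centre of its underside, z up; round, so its yaw does not matter.
- mark_1: One of four round marks, each a thin light ring 72 mm across with a centre dot, painted flat on the top of the shelf panel, 95 mm apart in one straight row. Origin at its centre on the panel's top face, x along the panel's short side (across the row), y along the row, z up. mark_1 to mark_4 follow each other along the row; which end carries the bookend changes from start to start.
- mark_2: One of four round marks, each a thin light ring 72 mm across with a centre dot, painted flat on the top of the shelf panel, 95 mm apart in one straight row. Origin at its centre on the panel's top face, x along the panel's short side (across the row), y along the row, z up. mark_1 to mark_4 follow each other along the row; which end carries the bookend changes from start to start.
- mark_3: One of four round marks, each a thin light ring 72 mm across with a centre dot, painted flat on the top of the shelf panel, 95 mm apart in one straight row. Origin at its centre on the panel's top face, x along the panel's short side (across the row), y along the row, z up. mark_1 to mark_4 follow each other along the row; which end carries the bookend changes from start to start.
- mark_4: One of four round marks, each a thin light ring 72 mm across with a centre dot, painted flat on the top of the shelf panel, 95 mm apart in one straight row. Origin at its centre on the panel's top face, x along the panel's short side (across the row), y along the row, z up. mark_1 to mark_4 follow each other along the row; which end carries the bookend changes from start to start.
- bookend: Upright steel bookend plate, 110 mm wide across the row, 5 mm thick, 110 mm high, fixed on the panel at one end of the row, 72 mm beyond the centre of the end mark. Origin at the centre of its foot on the panel's top face. The other end of the panel has only an 8 mm high rubber strip.
- panel: Black plastic shelf panel with a honeycomb pattern, fixed flat on the work surface: 130 mm (its x) by 470 mm (its y, the direction of the row of marks), 18 mm thick. Origin at the centre of its underside.
Not all that is in view belongs to the job. Leave any green look-alike of the canister alone.

How it is judged:
At the end, for the whole second after the job is handed in: Counting from the mark next to the bookend: spray bottle, aluminium can, white canister, steel tin, each with its centre within 15 mm of its mark's centre, standing on the panel (underside within about 5 mm of its top), upright within 0.1 rad, released and at rest (((horizontal distance between bookend and mark_1 below 0.12 m and horizontal distance between spray_bottle and mark_1 below 0.015 m and horizontal distance between spray_can and mark_2 below 0.015 m and horizontal distance between canister and mark_3 below 0.015 m and horizontal distance between wax_tin and mark_4 below 0.015 m) or (horizontal distance between bookend and mark_4 below 0.12 m and horizontal distance between spray_bottle and mark_4 below 0.015 m and horizontal distance between spray_can and mark_3 below 0.015 m and horizontal distance between canister and mark_2 below 0.015 m and horizontal distance between wax_tin and mark_1 below 0.015 m)) and angle between each of spray_bottle, spray_can, canister, wax_tin's own z axis and vertical below 0.1 rad and height (world z) of spray_bottle between 0.014 and 0.023 m and linear speed of each of spray_bottle, spray_can, canister, wax_tin below 0.02 m/s and angular speed of each of spray_bottle, spray_can, canister, wax_tin below 0.5 rad/s and height (world z) of spray_can between 0.014 and 0.023 m and height (world z) of canister between 0.014 and 0.023 m and height (world z) of wax_tin between 0.014 and 0.023 m); the robot touches nothing.
It fails at once if a container is tipped over (more than 0.7 rad from upright) (angle between any of spray_bottle, spray_can, canister, wax_tin's own z axis and vertical above 0.7 rad).
It also fails if it takes over 109 s, if anything falls off the work surface, if the arm or the gripper's body presses on something with over 40 N, if the wrist force passes 120 N, or if a joint passes its speed limit or range.

## Working session

There is one attempt and no reset: what is moved stays moved. The work goes in short steps, Python scripts to look and compute and a tool call to move; the robot and the scene stay as the last step left them, time stands still between calls to the robot, and variables do not carry over. Pictures are saved under pics/ and viewed, at most 14 in all, crops included, and the job is handed in when it is done.

Besides the shell and the picture viewer there is one more tool, called after ">>>" as name([rows], argument=value, ...), one row to a line, values as JSON. step_arm: Moves the arm, as the interface text tells. Its arguments: {"type":"object","properties":{"motion":{"type":"array"},"newtons":{"type":"number"}},"required":["motion"]}

```bash
ls; mkdir -p pics; cat > h.py <<'E'
import numpy as np, cv2
from cell import r
def ray(f,uv):
    K=np.array([[f['fx'],0,f['cx']],[0,f['fy'],f['cy']],[0,0,1.]])
    p=cv2.undistortPoints(np.array([[uv]],float),K,np.array([f['k1'],0,0,0.]))[0,0]
    T=np.array(f['camera_from_world']);R=T[:3,:3]
    return -R.T@T[:3,3], R.T@np.array([p[0],p[1],1])
def on(f,uv,z):
    c,d=ray(f,uv); return c+d*(z-c[2])/d[2]
def proj(f,P):
    K=np.array([[f['fx'],0,f['cx']],[0,f['fy'],f['cy']],[0,0,1.]])
    T=np.array(f['camera_from_world'])
    return cv2.projectPoints(np.array(P,float).reshape(-1,1,3),cv2.Rodrigues(T[:3,:3])[0],T[:3,3],K,np.array([f['k1'],0,0,0.]))[0][:,0]
E
python3 - <<'E'
from h import *
np.set_printoptions(precision=3,suppress=True)
s=r.state();print(s['clock'],s['tool_pos'],s['ee_rot'])
for n in('top','side'):
    f=r.grab_frame(n);cv2.imwrite(f'pics/{n}0.png',f['image'])
    print(n,ray(f,(f['cx'],f['cy'])),f['fx'])
    for q,z in dict(spray_bottle=0,spray_can=0,canister=0,wax_tin=0,mark_1=.018,bookend=.018,panel=0).items():
        for d in r.spot_point(f,q)[:5]: print(q,np.round(d['at'],1),round(d['conf'],2),on(f,d['at'],z)[:2])
E
```

```text
pics
0.0 [ 0.217 -0.478  0.23 ] [ 0.977  0.211 -0.    -0.001]
top (array([ 0.428, -0.057,  1.22 ]), array([ 0.047, -0.002, -0.999])) 453.2770157066227
spray_bottle [204.1 197.8] 0.79 [0.46  0.081]
spray_can [127.  209.4] 0.66 [0.43  0.287]
canister [344.9 216.5] 0.83 [ 0.41  -0.296]
canister [390.7 215.8] 0.77 [ 0.412 -0.418]
canister [352.8 252.8] 0.71 [ 0.313 -0.316]
canister [335.4 178. ] 0.67 [ 0.513 -0.272]
wax_tin [277.5 196.4] 0.59 [ 0.464 -0.116]
wax_tin [220.5 143.5] 0.44 [0.607 0.038]
mark_1 [201.6 147.4] 0.91 [0.594 0.086]
mark_1 [166.2 149.6] 0.8 [0.588 0.18 ]
mark_1 [270.5 141.6] 0.69 [ 0.609 -0.097]
mark_1 [238.5 144.5] 0.6 [ 0.602 -0.012]
bookend [138.5 151.8] 0.61 [0.582 0.253]
panel [218.2 147.2] 0.88 [0.597 0.044]
panel [271.4 143.4] 0.6 [ 0.607 -0.1  ]
side (array([0.397, 0.711, 0.923]), array([ 0.077, -0.652, -0.754])) 489.7537349956894
spray_bottle [256.9 246.1] 0.68 [0.468 0.077]
spray_can [262.4 336.9] 0.89 [0.436 0.295]
canister [246.7 134. ] 0.98 [ 0.534 -0.296]
canister [327.5 137.6] 0.82 [ 0.309 -0.302]
canister [293.  110.2] 0.81 [ 0.41  -0.411]
canister [292.1 137.8] 0.6 [ 0.407 -0.292]
wax_tin [262.3 181.3] 0.6 [ 0.474 -0.123]
mark_1 [194.9 239.4] 0.77 [0.609 0.084]
mark_1 [201.8 205.9] 0.58 [ 0.61  -0.014]
mark_1 [195.6 278.2] 0.56 [0.589 0.184]
bookend [191.9 309.2] 0.96 [0.584 0.257]
panel [203.6 229.7] 0.82 [0.598 0.042]
```

View pics/top0.png

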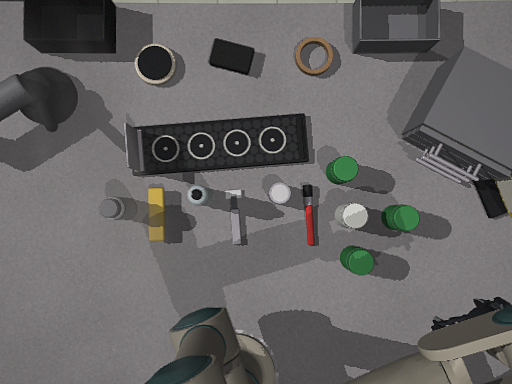

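View pics/side0.png

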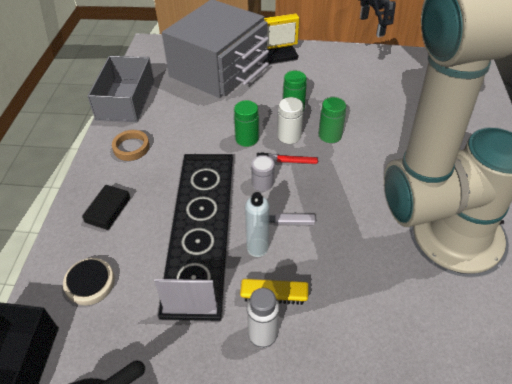

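Candidates for the canister in the top picture: white (354,215), green (343,169), green (402,217) and green (358,261). White matches the description, so I choose the one at (354,215). The bottle is at (197,194), the can at (112,208) and the tin at (280,193). The bookend is at the left end (130,148), near the mark at (166,149). Next I'll fit precise positions from the silhouettes and take a close crop.

```bash
cat >> h.py <<'E'
from scipy.optimize import minimize, least_squares
PROF=dict(spray_bottle=[(0,25),(152,25),(165,13),(185,13)],spray_can=[(0,29),(118,29),(124,23.5),(150,23.5)],
 canister=[(0,33),(88,33),(88,31.3),(112,31.3)],wax_tin=[(0,28),(72,28)])
A=np.linspace(0,2*np.pi,40)
def sil(f,n,x,y,z0):
    m=np.zeros((384*4,512*4),np.uint8);P=PROF[n]
    for a,b in zip(P[:-1],P[1:]):
        pts=[[x+q/1e3*np.cos(t),y+q/1e3*np.sin(t),z0+h/1e3] for h,q in(a,b) for t in A]
        p=(proj(f,pts)*4+1.5).astype(np.float32)
        cv2.fillConvexPoly(m,cv2.convexHull(p).astype(np.int32),255)
    return cv2.resize(m,(512,384),interpolation=cv2.INTER_AREA)/255.
def fit(fs,n,xy,z0=0.,maxd=.05):
    M=[]
    for f in fs:
        c=[d for d in r.masks_of(f,n)]
        c=[(np.minimum(sil(f,n,*xy,z0),d['region']).sum()/np.maximum(sil(f,n,*xy,z0),d['region']).sum(),d) for d in c]
        c=[k for k in c if k[0]>.25]
        if c: M.append((f,max(c,key=lambda k:k[0])[1]['region'].astype(float)))
    def cost(p):
        v=0
        for f,m in M:
            s=sil(f,n,*p,z0); v+=1-np.minimum(s,m).sum()/np.maximum(s,m).sum()
        return v/max(len(M),1)
    o=minimize(cost,xy,method='Nelder-Mead',options=dict(initial_simplex=[xy,(xy[0]+.01,xy[1]),(xy[0],xy[1]+.01)],xatol=2e-4,fatol=1e-4))
    return o.x,1-o.fun,len(M)
E
python3 - <<'E'
from h import *
np.set_printoptions(precision=4,suppress=True)
fs=[r.grab_frame('top'),r.grab_frame('side')]
for n,xy in dict(spray_bottle=(.463,.08),spray_can=(.433,.29),canister=(.408,-.294),wax_tin=(.469,-.119)).items():
    print(n,fit(fs,n,xy),[fit([f],n,xy)[:2] for f in fs])
# marks: dot / ring centroid
g=[(.588,.182),(.596,.088),(.603,-.007),(.610,-.1)]
for f in fs:
    im=cv2.cvtColor(f['image'],cv2.COLOR_BGR2GRAY)
    # rectified panel-plane warp, 0.5mm/px
    P=[]
    gx,gy=np.meshgrid(np.arange(.5,.7,.0005),np.arange(-.2,.3,.0005))
    uv=proj(f,np.c_[gx.ravel(),gy.ravel(),np.full(gx.size,.018)]).astype(np.float32).reshape(gx.shape+(2,))
    w=cv2.remap(im,uv,None,cv2.INTER_CUBIC)
    t=np.zeros((161,161),np.float32);cv2.circle(t,(80,80),70,1,4);cv2.circle(t,(80,80),4,1,-1);t=cv2.GaussianBlur(t,(0,0),2)
    c=cv2.matchTemplate(w.astype(np.float32),t,cv2.TM_CCOEFF_NORMED)
    for x,y in g:
        j,i=int((x-.5)/.0005)-80,int((y+.2)/.0005)-80
        a,b=max(0,i-50),max(0,j-50);s=c[a:i+51,b:j+51];k=np.unravel_index(s.argmax(),s.shape)
        P.append((.5+(b+k[1]+80)*.0005,-.2+(a+k[0]+80)*.0005));print(P[-1],s.max())
    P=np.array(P);print(np.linalg.norm(np.diff(P,axis=0),axis=1),P.mean(0),(P[0]-P[3])/3)
cv2.imwrite('pics/crop.png',cv2.resize(fs[0]['image'][120:280,180:430],None,fx=3,fy=3))
E
```

```text
spray_bottle (array([0.4679, 0.0821]), np.float64(0.928641482169299), 1) [(array([0.463, 0.08 ]), np.float64(1.0)), (array([0.4679, 0.0821]), np.float64(0.928641482169299))]
spray_can (array([0.4369, 0.2884]), np.float64(0.9215214918835595), 1) [(array([0.433, 0.29 ]), np.float64(1.0)), (array([0.4369, 0.2884]), np.float64(0.9215214918835595))]
canister (array([ 0.4149, -0.2999]), np.float64(0.9160057327657157), 2) [(array([ 0.4141, -0.2994]), np.float64(0.9341370339156062)), (array([ 0.4167, -0.3031]), np.float64(0.9174796406989084))]
wax_tin (array([ 0.4732, -0.1185]), np.float64(0.9233568442479108), 2) [(array([ 0.4725, -0.1192]), np.float64(0.9528163005054058)), (array([ 0.4746, -0.1164]), np.float64(0.9358841832685962))]
(np.float64(0.5915), np.float64(0.183)) 0.6986302
(np.float64(0.5995), np.float64(0.08849999999999997)) 0.7008556
(np.float64(0.607), np.float64(-0.006500000000000006)) 0.6898183
(np.float64(0.615), np.float64(-0.101)) 0.6940199
[0.0948 0.0953 0.0948] [0.6033 0.041 ] [-0.0078  0.0947]
(np.float64(0.595), np.float64(0.1835)) 0.24542697
(np.float64(0.6025), np.float64(0.08700000000000002)) 0.7069689
(np.float64(0.61), np.float64(-0.007500000000000007)) 0.70404804
(np.float64(0.618), np.float64(-0.10250000000000001)) 0.69542575
[0.0968 0.0948 0.0953] [0.6064 0.0401] [-0.0077  0.0953]
```

View pics/crop.png

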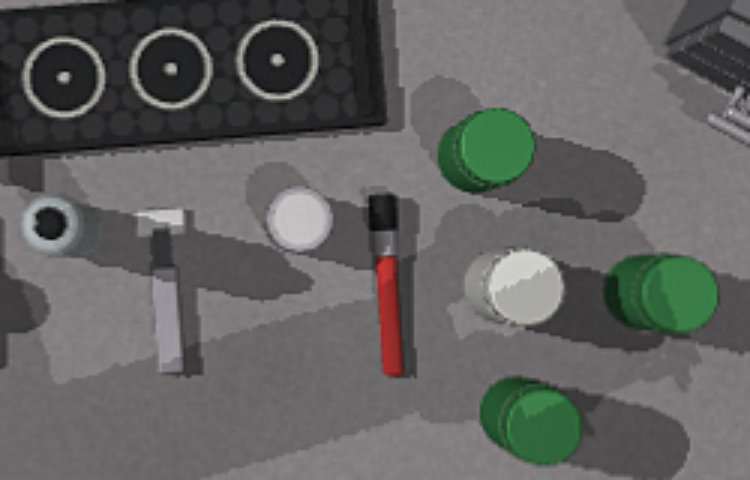

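The crop confirms the choice: white canister in the middle at about (520,287), with green look-alikes at (490,148), (665,293) and (540,425). The diagonal grip line between them is free.

```bash
cat >> h.py <<'E'
from scipy.spatial.transform import Rotation as Ro
def go(x,y,z,yang):
    s=r.state();R=Ro.from_quat(s['ee_rot'])
    d=R.inv().apply(np.array([x,y,z])-s['tool_pos'])*100
    a=np.radians(yang);Y=[np.cos(a),np.sin(a),0];Z=[0,0,-1]
    G=Ro.from_matrix(np.c_[np.cross(Y,Z),Y,Z])
    print(np.round(np.r_[d,(R.inv()*G).as_rotvec(degrees=True)],2),'clock',round(s['clock'],2),'tcp',np.round(s['tool_pos'],4),'w',round(s['width']*8.54,2),'F',np.round(s['wrist_force'],1),np.round(s['gripper_force'],1))
E
python3 -c "
from h import *
go(.415,-.300,.20,45)"
```

```text
[ 2.540e+01 -8.040e+00  3.130e+00  0.000e+00  1.000e-02 -1.106e+02] clock 1.7 tcp [ 0.2169 -0.4781  0.2313] w 8.53 F [-0.1 -0.  -0.3] 0.0
```

>>> step_arm([
  [3,-1,0,0,0,-7,8.54],
  [6,-2,0,0,0,-14,8.54],
  [9,-3,0,0,0,-21,8.54],
  [12,-4,0,0,0,-28,8.54],
  [15,-5,1,0,0,-35,8.54],
  [18,-6,1.5,0,0,-42,8.54],
  [21,-6.6,2,0,0,-49,8.54],
  [23,-7.3,2.5,0,0,-56,8.54],
  [25.4,-8,3.1,0,0,-63,8.54],
  [25.4,-8,3.1,0,0,-70,8.54],
  [25.4,-8,3.1,0,0,-77,8.54],
  [25.4,-8,3.1,0,0,-84,8.54],
], newtons=35)

```text
clock: 2.7
tool_pos: [0.4155, -0.2999, 0.2001]
ee_rot: [0.582, 0.813, -0.0, -0.0]
wrist_force: [0.3, 0.2, 0.2]
width: 1.003
gripper_force: 0.0
```

>>> step_arm([
  [0,0,0,0,0,-7,8.54],
  [0,0,0,0,0,-14,8.54],
  [0,0,0,0,0,-21,8.54],
  [0,0,0,0,0,-26.6,8.54],
  [0,0,0,0,0,-26.6,8.54],
])

```text
clock: 3.12
tool_pos: [0.4152, -0.3004, 0.2003]
ee_rot: [0.381, 0.925, -0.0, 0.0]
wrist_force: [0.7, -0.7, -0.2]
width: 1.0
gripper_force: 0.0
```

```bash
python3 -c "
from h import *
go(.415,-.300,.048,45)
f=r.grab_frame('side');cv2.imwrite('pics/s1.png',cv2.resize(f['image'][40:200,180:430],None,fx=3,fy=3))"
```

```text
[ 4.000e-02  2.000e-02  1.523e+01 -0.000e+00  1.000e-02  1.900e-01] clock 3.12 tcp [ 0.4152 -0.3004  0.2003] w 8.54 F [ 0.7 -0.7 -0.2] 0.0
```

View pics/s1.png

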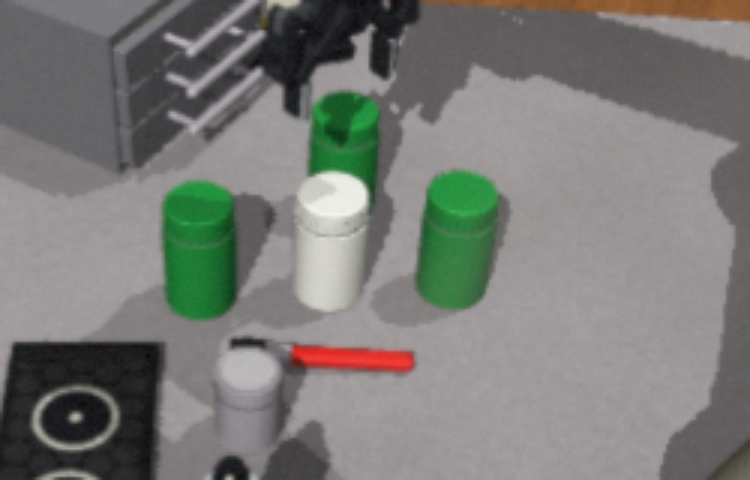

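The gripper (fingers at about (295,95) and (385,55)) is above the white canister (332,240) and clear of the greens. I'll descend, watch the force, then close.

>>> step_arm([
  [0,0,3,0,0,0,8.54],
  [0,0,6,0,0,0,8.54],
  [0,0,8,0,0,0,8.54],
  [0,0,10,0,0,0,8.54],
  [0,0,12,0,0,0,8.54],
  [0,0,13.5,0,0,0,8.54],
  [0,0,15.2,0,0,0,8.54],
  [0,0,15.2,0,0,0,8.54],
])

```text
clock: 3.83
tool_pos: [0.4135, -0.299, 0.0448]
ee_rot: [0.384, 0.923, 0.001, -0.003]
wrist_force: [-1.2, -0.1, -1.5]
width: 0.999
gripper_force: 0.0
```

>>> step_arm([
  [0,0,0,0,0,0,7.5],
  [0,0,0,0,0,0,7],
  [0,0,0,0,0,0,6.6],
  [0,0,0,0,0,0,6.2],
  [0,0,0,0,0,0,5.5],
  [0,0,0,0,0,0,5.5],
  [0,0,0,0,0,0,5.5],
  [0,0,0,0,0,0,5.5],
], newtons=35)

```text
clock: 4.5
tool_pos: [0.416, -0.3008, 0.0502]
ee_rot: [0.383, 0.924, -0.0, 0.001]
wrist_force: [-0.4, 2.9, 5.0]
width: 0.764
gripper_force: 31.0
```

>>> step_arm([
  [0,0,-0.5,0,0,0,5.5],
  [0,0,-2,0,0,0,5.5],
  [0,0,-4,0,0,0,5.5],
  [0,0,-6.5,0,0,0,5.5],
  [0,0,-9,0,0,0,5.5],
  [0,0,-11,0,0,0,5.5],
  [0,0,-12.5,0,0,0,5.5],
  [0,0,-13,0,0,0,5.5],
  [0,0,-13,0,0,0,5.5],
])

```text
clock: 5.25
tool_pos: [0.4155, -0.3008, 0.1798]
ee_rot: [0.383, 0.924, -0.001, 0.001]
wrist_force: [0.8, 0.3, -1.7]
width: 0.761
gripper_force: 32.6
```

>>> step_arm([
  [0.3,1,0,0,0,0,5.5],
  [0.8,3.5,0,0,0,0,5.5],
  [1.4,7,0,0,0,0,5.5],
  [2,10.5,0,0,0,0,5.5],
  [2.8,14,0,0,0,0,5.5],
  [3.5,17.5,0,0,0,0,5.5],
  [4.3,21,0,0,0,0,5.5],
  [5,24.5,0,0,0,0,5.5],
  [5.7,28,0,0,0,0,5.5],
  [6.4,31,0,0,0,0,5.5],
  [6.9,33.2,0,0,0,0,5.5],
  [7.1,34.2,0,0,0,0,5.5],
])

```text
clock: 6.25
tool_pos: [0.6069, -0.0046, 0.1758]
ee_rot: [0.381, 0.924, -0.0, -0.002]
wrist_force: [-0.3, 0.1, -2.9]
width: 0.763
gripper_force: 32.8
```

>>> step_arm([
  [0,0,0,0,0,0,5.5],
  [0,0,0,0,0,0,5.5],
  [0,0,0,0,0,0,5.5],
])

```text
clock: 6.5
tool_pos: [0.6061, -0.0092, 0.1776]
ee_rot: [0.383, 0.924, -0.0, -0.001]
wrist_force: [0.7, -0.4, -3.0]
width: 0.765
gripper_force: 32.9
```

```bash
python3 -c "
from h import *
go(.6087,-.0069,.0675,45)
f=r.grab_frame('side');cv2.imwrite('pics/s2.png',f['image'])"
```

```text
[-0.03  0.36 11.01 -0.08 -0.04 -0.07] clock 6.5 tcp [ 0.6061 -0.0092  0.1776] w 6.54 F [ 0.7 -0.4 -3. ] 32.9
```

View pics/s2.png

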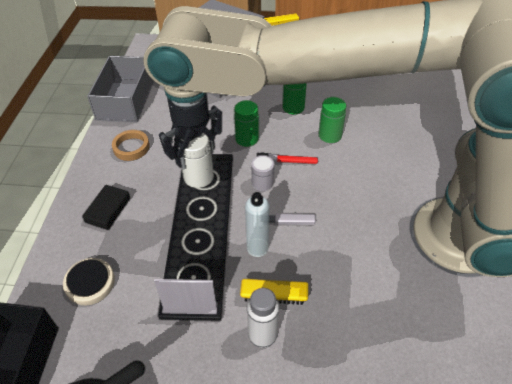

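The canister is held upright in the gripper (~(197,160)). The greens are untouched. I'll lower it onto mark 3 and release.

>>> step_arm([
  [0,0.3,2,0,0,0,5.5],
  [0,0.3,4.5,0,0,0,5.5],
  [0,0.3,7,0,0,0,5.5],
  [0,0.3,9,0,0,0,5.5],
  [0,0.3,10,0,0,0,5.5],
  [0,0.3,10.6,0,0,0,5.5],
  [0,0.3,11,0,0,0,5.5],
  [0,0.3,11,0,0,0,5.5],
  [0,0.3,11,0,0,0,5.5],
  [0,0.3,11,0,0,0,5.5],
])

```text
clock: 7.38
tool_pos: [0.6097, -0.0064, 0.0698]
ee_rot: [0.383, 0.924, 0.0, 0.001]
wrist_force: [0.1, -0.0, -3.3]
width: 0.76
gripper_force: 32.9
```

```bash
python3 -c "
from h import *
go(.6087,-.0069,.0665,45)"
```

```text
[ 0.03 -0.11  0.33  0.09  0.11 -0.01] clock 7.38 tcp [ 0.6097 -0.0064  0.0698] w 6.49 F [ 0.1 -0.  -3.3] 32.9
```

>>> step_arm([
  [0,0,0.1,0,0,0,5.5],
  [0,0,0.2,0,0,0,5.5],
  [0,0,0.2,0,0,0,5.5],
  [0,0,0.2,0,0,0,6.8],
  [0,0,0.2,0,0,0,7.2],
  [0,0,0.2,0,0,0,8.54],
  [0,0,0.2,0,0,0,8.54],
  [0,0,0.2,0,0,0,8.54],
  [0,0,0.2,0,0,0,8.54],
])

```text
clock: 8.13
tool_pos: [0.6089, -0.0062, 0.0662]
ee_rot: [0.383, 0.924, -0.0, -0.0]
wrist_force: [0.5, -0.1, -0.2]
width: 1.003
gripper_force: 0.0
```

>>> step_arm([
  [0,0,-2,0,0,0,8.54],
  [0,0,-5,0,0,0,8.54],
  [0,0,-9,0,0,0,8.54],
  [0,0,-12,0,0,0,8.54],
  [0,0,-12,0,0,0,8.54],
  [0,0,-12,0,0,0,8.54],
])

```text
clock: 8.63
tool_pos: [0.6099, -0.0063, 0.1889]
ee_rot: [0.383, 0.924, 0.001, 0.002]
wrist_force: [0.5, -0.5, -0.9]
width: 1.003
gripper_force: 0.0
```

```bash
python3 -c "
from h import *
go(.473,-.1185,.15,5)"
```

```text
[  1.76 -17.63   3.83   0.25   0.15  40.  ] clock 8.63 tcp [ 0.6099 -0.0063  0.1889] w 8.57 F [ 0.5 -0.5 -0.9] 0.0
```

>>> step_arm([
  [0.3,-3,0,0,0,7,8.54],
  [0.6,-6,0,0,0,14,8.54],
  [1,-10,1,0,0,21,8.54],
  [1.4,-14,2,0,0,28,8.54],
  [1.6,-16.5,3,0,0,35,8.54],
  [1.8,-17.6,3.8,0,0,40,8.54],
  [1.8,-17.6,3.8,0,0,40,8.54],
  [1.8,-17.6,3.8,0,0,40,8.54],
  [1.8,-17.6,3.8,0,0,40,8.54],
])

```text
clock: 9.38
tool_pos: [0.4723, -0.1175, 0.1482]
ee_rot: [0.674, 0.738, 0.0, -0.0]
wrist_force: [-0.6, -0.6, -0.4]
width: 0.998
gripper_force: 0.0
```

```bash
python3 -c "
from h import *
go(.473,-.1185,.022,5)"
```

```text
[-1.100e-01  6.000e-02  1.262e+01 -0.000e+00 -1.000e-02  1.800e-01] clock 9.38 tcp [ 0.4723 -0.1175  0.1482] w 8.52 F [-0.6 -0.6 -0.4] 0.0
```

>>> step_arm([
  [0,0,2,0,0,0,8.54],
  [0,0,5,0,0,0,8.54],
  [0,0,8,0,0,0,8.54],
  [0,0,10,0,0,0,8.54],
  [0,0,11.5,0,0,0,8.54],
  [0,0,12.5,0,0,0,8.54],
  [0,0,12.5,0,0,0,8.54],
  [0,0,12.5,0,0,0,8.54],
  [0,0,12.5,0,0,0,8.54],
])

```text
clock: 10.13
tool_pos: [0.4728, -0.118, 0.0246]
ee_rot: [0.675, 0.738, 0.0, 0.001]
wrist_force: [-0.8, -0.1, -0.1]
width: 0.998
gripper_force: 0.0
```

>>> step_arm([
  [0,0,0,0,0,0,7.5],
  [0,0,0,0,0,0,6.8],
  [0,0,0,0,0,0,6.2],
  [0,0,0,0,0,0,5.7],
  [0,0,0,0,0,0,5.3],
  [0,0,0,0,0,0,4.5],
  [0,0,0,0,0,0,4.5],
  [0,0,0,0,0,0,4.5],
  [0,0,0,0,0,0,4.5],
])

```text
clock: 10.88
tool_pos: [0.4725, -0.1181, 0.0243]
ee_rot: [0.676, 0.737, 0.001, 0.001]
wrist_force: [2.0, 1.7, 6.3]
width: 0.647
gripper_force: 37.1
```

>>> step_arm([
  [0,0,-0.5,0,0,0,4.5],
  [0,0,-2,0,0,0,4.5],
  [0,0,-4,0,0,0,4.5],
  [0,0,-6.5,0,0,0,4.5],
  [0,0,-8.5,0,0,0,4.5],
  [0,0,-9.5,0,0,0,4.5],
  [0,0,-10,0,0,0,4.5],
  [0,0,-10,0,0,0,4.5],
  [0,0,-10,0,0,0,4.5],
])

```text
clock: 11.63
tool_pos: [0.471, -0.1177, 0.1219]
ee_rot: [0.676, 0.737, -0.001, -0.001]
wrist_force: [-0.1, -0.1, -3.1]
width: 0.641
gripper_force: 37.8
```

```bash
python3 -c "
from h import *
go(.6165,-.1016,.12,5)"
```

```text
[ 3.400e-01  1.463e+01  1.600e-01 -1.200e-01 -4.000e-02 -1.000e-02] clock 11.63 tcp [ 0.471  -0.1177  0.1219] w 5.47 F [-0.1 -0.1 -3.1] 37.8
```

>>> step_arm([
  [0.1,1,0,0,0,0,4.5],
  [0.1,3.5,0,0,0,0,4.5],
  [0.2,6.5,0,0,0,0,4.5],
  [0.3,9.5,0,0,0,0,4.5],
  [0.3,12,0,0,0,0,4.5],
  [0.3,13.8,0,0,0,0,4.5],
  [0.3,14.5,0,0,0,0,4.5],
  [0.3,14.5,0,0,0,0,4.5],
  [0.3,14.5,0,0,0,0,4.5],
  [0.3,14.5,0,0,0,0,4.5],
])

```text
clock: 12.47
tool_pos: [0.6148, -0.1025, 0.1226]
ee_rot: [0.676, 0.737, -0.001, -0.001]
wrist_force: [0.1, 0.4, -3.0]
width: 0.645
gripper_force: 38.2
```

```bash
python3 -c "
from h import *
go(.6165,-.1016,.043,5)"
```

```text
[ 0.07  0.19  7.96 -0.09 -0.02 -0.02] clock 12.47 tcp [ 0.6148 -0.1025  0.1226] w 5.51 F [ 0.1  0.4 -3. ] 38.2
```

>>> step_arm([
  [0.1,0.2,2,0,0,0,4.5],
  [0.1,0.2,4,0,0,0,4.5],
  [0.1,0.2,6,0,0,0,4.5],
  [0.1,0.2,7,0,0,0,4.5],
  [0.1,0.2,7.6,0,0,0,4.5],
  [0.1,0.2,7.9,0,0,0,4.5],
  [0.1,0.2,8.1,0,0,0,4.5],
  [0.1,0.2,8.1,0,0,0,4.5],
  [0.1,0.2,8.1,0,0,0,4.5],
  [0.1,0.2,8.1,0,0,0,4.5],
])

```text
clock: 13.3
tool_pos: [0.6184, -0.1013, 0.0434]
ee_rot: [0.676, 0.737, 0.0, 0.001]
wrist_force: [0.2, -0.2, -2.3]
width: 0.644
gripper_force: 38.2
```

>>> step_arm([
  [0,0,0,0,0,0,5.8],
  [0,0,0,0,0,0,6.5],
  [0,0,0,0,0,0,7.5],
  [0,0,0,0,0,0,8.54],
  [0,0,0,0,0,0,8.54],
  [0,0,0,0,0,0,8.54],
  [0,0,-2,0,0,0,8.54],
  [0,0,-5,0,0,0,8.54],
  [0,0,-9,0,0,0,8.54],
  [0,0,-13,0,0,0,8.54],
  [0,0,-17,0,0,0,8.54],
  [0,0,-19,0,0,0,8.54],
])

```text
clock: 14.3
tool_pos: [0.6188, -0.1014, 0.2389]
ee_rot: [0.676, 0.737, 0.002, 0.004]
wrist_force: [0.2, 0.8, 1.1]
width: 1.0
gripper_force: 0.0
```

```bash
python3 -c "
from h import *
go(.4665,.082,.235,5)"
```

```text
[ 19.59 -13.58   0.24   0.44   0.14  -0.  ] clock 14.3 tcp [ 0.6188 -0.1014  0.2389] w 8.54 F [0.2 0.8 1.1] 0.0
```

>>> step_arm([
  [3,-2,0,0,0,0,8.54],
  [6,-4,0,0,0,0,8.54],
  [9,-6,0,0,0,0,8.54],
  [12,-8,0,0,0,0,8.54],
  [15,-10,0,0,0,0,8.54],
  [17.5,-12,0,0,0,0,8.54],
  [19.6,-13.6,0,0,0,0,8.54],
  [19.6,-13.6,0,0,0,0,8.54],
  [19.6,-13.6,0,0,0,0,8.54],
  [19.6,-13.6,0,0,0,0,8.54],
])

```text
clock: 15.13
tool_pos: [0.4656, 0.082, 0.2325]
ee_rot: [0.676, 0.737, 0.0, 0.0]
wrist_force: [-0.7, 0.4, -0.8]
width: 1.001
gripper_force: 0.0
```

```bash
python3 - <<'E'
from h import *
go(.4665,.082,.117,5)
f=r.grab_frame('side');cv2.imwrite('pics/s3.png',cv2.resize(f['image'][80:380,150:350],None,fx=2,fy=2))
E
```

```text
[-0.    0.08 11.55  0.04  0.02 -0.  ] clock 15.13 tcp [0.4656 0.082  0.2325] w 8.55 F [-0.7  0.4 -0.8] 0.0
```

View pics/s3.png

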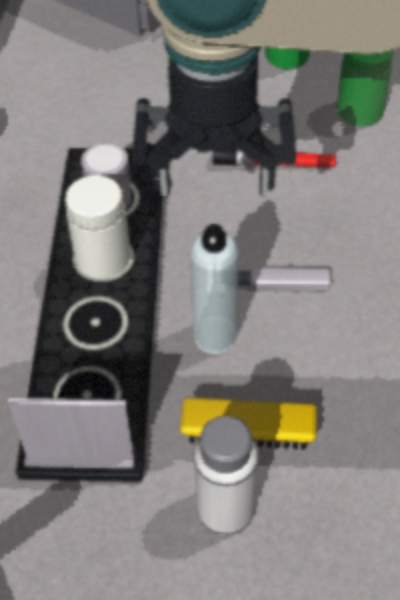

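The canister (100,230) and tin (108,180) stand on their marks. The open gripper is centred above the bottle (214,290).

>>> step_arm([
  [0,0.1,2,0,0,0,8.54],
  [0,0.1,4.5,0,0,0,8.54],
  [0,0.1,7,0,0,0,8.54],
  [0,0.1,9,0,0,0,8.54],
  [0,0.1,10.2,0,0,0,8.54],
  [0,0.1,11,0,0,0,8.54],
  [0,0.1,11.3,0,0,0,8.54],
  [0,0.1,11.4,0,0,0,8.54],
  [0,0.1,11.4,0,0,0,8.54],
  [0,0.1,11.4,0,0,0,8.54],
])

```text
clock: 16.02
tool_pos: [0.467, 0.0824, 0.1195]
ee_rot: [0.676, 0.737, 0.001, 0.001]
wrist_force: [-0.5, -0.6, 0.3]
width: 0.999
gripper_force: 0.0
```

>>> step_arm([
  [0,0,0,0,0,0,7],
  [0,0,0,0,0,0,6.2],
  [0,0,0,0,0,0,5.7],
  [0,0,0,0,0,0,5.3],
  [0,0,0,0,0,0,5],
  [0,0,0,0,0,0,4.7],
  [0,0,0,0,0,0,4],
  [0,0,0,0,0,0,4],
  [0,0,0,0,0,0,4],
  [0,0,0,0,0,0,4],
], newtons=25)

```text
clock: 16.85
tool_pos: [0.4665, 0.0824, 0.1186]
ee_rot: [0.676, 0.737, 0.0, 0.0]
wrist_force: [0.7, -0.1, 2.5]
width: 0.572
gripper_force: 26.3
```

>>> step_arm([
  [0,0,-0.4,0,0,0,4],
  [0,0,-1.5,0,0,0,4],
  [0,0,-3,0,0,0,4],
  [0,0,-4.5,0,0,0,4],
  [0,0,-5.6,0,0,0,4],
  [0,0,-6,0,0,0,4],
  [0,0,-6,0,0,0,4],
  [0,0,-6,0,0,0,4],
])

```text
clock: 17.52
tool_pos: [0.4661, 0.0823, 0.1778]
ee_rot: [0.676, 0.737, -0.0, -0.0]
wrist_force: [0.2, -1.2, -0.9]
width: 0.573
gripper_force: 26.2
```

```bash
python3 - <<'E'
from h import *
go(.5931,.1826,.177,5)
f=r.grab_frame('side');cv2.imwrite('pics/s4.png',cv2.resize(f['image'][80:380,150:350],None,fx=2,fy=2))
E
```

```text
[ 8.880e+00  1.353e+01  8.000e-02 -4.000e-02  0.000e+00 -1.000e-02] clock 17.52 tcp [0.4661 0.0823 0.1778] w 4.89 F [ 0.2 -1.2 -0.9] 26.2
```

View pics/s4.png

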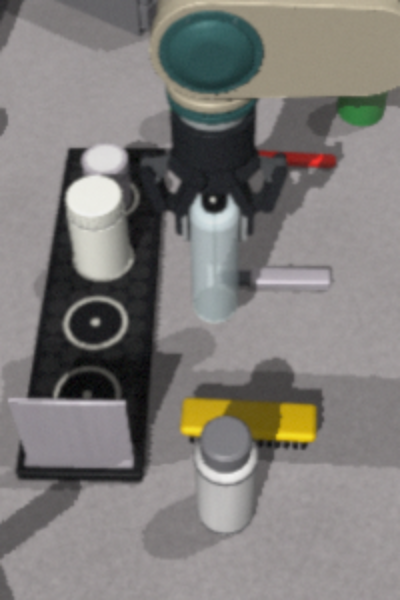

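The bottle is held upright at (214,260). Next I'll carry it to mark 1.

>>> step_arm([
  [0.5,0.8,0,0,0,0,4],
  [1.6,2.4,0,0,0,0,4],
  [3,4.6,0,0,0,0,4],
  [4.6,7,0,0,0,0,4],
  [6.2,9.4,0,0,0,0,4],
  [7.6,11.5,0,0,0,0,4],
  [8.5,12.9,0,0,0,0,4],
  [8.9,13.5,0,0,0,0,4],
  [8.9,13.5,0,0,0,0,4],
  [8.9,13.5,0,0,0,0,4],
  [8.9,13.5,0,0,0,0,4],
])

```text
clock: 18.48
tool_pos: [0.5925, 0.1822, 0.1781]
ee_rot: [0.676, 0.737, -0.0, -0.0]
wrist_force: [0.5, -0.3, -0.8]
width: 0.574
gripper_force: 26.4
```

```bash
python3 - <<'E'
from h import *
go(.5931,.1826,.136,5)
E
```

```text
[ 0.03  0.06  4.21 -0.04  0.02 -0.03] clock 18.48 tcp [0.5925 0.1822 0.1781] w 4.9 F [ 0.5 -0.3 -0.8] 26.4
```

>>> step_arm([
  [0,0,1,0,0,0,4],
  [0,0,2,0,0,0,4],
  [0,0,3,0,0,0,4],
  [0,0,3.6,0,0,0,4],
  [0,0,3.9,0,0,0,4],
  [0,0,4.1,0,0,0,4],
  [0,0,4.1,0,0,0,4],
  [0,0,4.1,0,0,0,4],
  [0,0,4.1,0,0,0,4],
])

```text
clock: 19.23
tool_pos: [0.5933, 0.1828, 0.1378]
ee_rot: [0.676, 0.737, 0.0, 0.0]
wrist_force: [-0.1, -0.0, -0.9]
width: 0.575
gripper_force: 26.4
```

>>> step_arm([
  [0,0,0,0,0,0,5],
  [0,0,0,0,0,0,5.3],
  [0,0,0,0,0,0,5.8],
  [0,0,0,0,0,0,6.5],
  [0,0,0,0,0,0,7.5],
  [0,0,0,0,0,0,8.54],
  [0,0,0,0,0,0,8.54],
  [0,0,0,0,0,0,8.54],
  [0,0,0,0,0,0,8.54],
])

```text
clock: 19.98
tool_pos: [0.593, 0.1828, 0.1373]
ee_rot: [0.676, 0.737, -0.0, 0.0]
wrist_force: [-0.3, -0.3, -0.0]
width: 1.0
gripper_force: 0.0
```

>>> step_arm([
  [0,0,-1,0,0,0,8.54],
  [0,0,-3,0,0,0,8.54],
  [0,0,-6,0,0,0,8.54],
  [0,0,-9,0,0,0,8.54],
  [0,0,-12,0,0,0,8.54],
  [0,0,-12,0,0,0,8.54],
])

```text
clock: 20.48
tool_pos: [0.5946, 0.1832, 0.2663]
ee_rot: [0.676, 0.737, 0.005, 0.004]
wrist_force: [-0.6, 0.3, 0.8]
width: 0.997
gripper_force: 0.0
```

```bash
python3 - <<'E'
from h import *
go(.436,.2885,.20,5)
E
```

```text
[ 11.86 -14.97   6.47   0.72  -0.11  -0.  ] clock 20.48 tcp [0.5946 0.1832 0.2663] w 8.52 F [-0.6  0.3  0.8] 0.0
```

>>> step_arm([
  [2,-2.5,0,0,0,0,8.54],
  [4,-5,0,0,0,0,8.54],
  [6,-7.5,0,0,0,0,8.54],
  [8,-10,1,0,0,0,8.54],
  [10,-12.5,3,0,0,0,8.54],
  [11.8,-15,5,0,0,0,8.54],
  [11.8,-15,5.5,0,0,0,8.54],
  [11.8,-15,5.5,0,0,0,8.54],
  [11.8,-15,5.5,0,0,0,8.54],
  [11.8,-15,5.5,0,0,0,8.54],
])

```text
clock: 21.32
tool_pos: [0.4346, 0.287, 0.2038]
ee_rot: [0.676, 0.737, 0.001, 0.001]
wrist_force: [-0.1, -0.4, -0.0]
width: 1.003
gripper_force: 0.0
```

```bash
python3 - <<'E'
from h import *
go(.436,.2885,.083,5)
f=r.grab_frame('side');cv2.imwrite('pics/s5.png',cv2.resize(f['image'][80:380,150:350],None,fx=2,fy=2))
E
```

```text
[ 0.13  0.13 12.08  0.14 -0.04 -0.07] clock 21.32 tcp [0.4346 0.287  0.2038] w 8.57 F [-0.1 -0.4 -0. ] 0.0
```

View pics/s5.png

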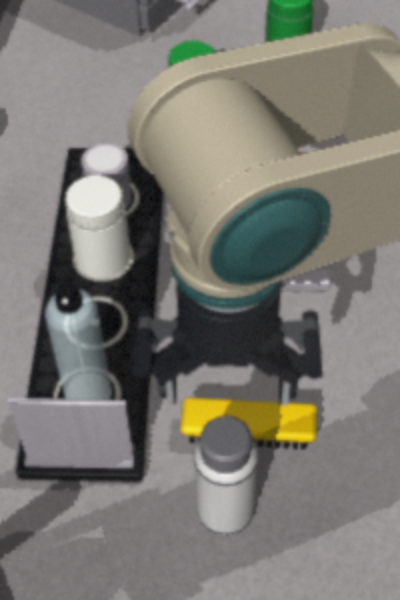

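The bottle's slant in the picture matches the perspective, so it stands at mark 1. I'll check that numerically at the end. The gripper is over the can (225,470).

>>> step_arm([
  [0.1,0.1,2,0,0,0,8.54],
  [0.1,0.1,4.5,0,0,0,8.54],
  [0.1,0.1,7,0,0,0,8.54],
  [0.1,0.1,9,0,0,0,8.54],
  [0.1,0.1,10.5,0,0,0,8.54],
  [0.1,0.1,11.3,0,0,0,8.54],
  [0.1,0.1,11.7,0,0,0,8.54],
  [0.1,0.1,11.8,0,0,0,8.54],
  [0.1,0.1,11.8,0,0,0,8.54],
  [0.1,0.1,11.8,0,0,0,8.54],
])

```text
clock: 22.2
tool_pos: [0.435, 0.2886, 0.0856]
ee_rot: [0.676, 0.737, 0.001, 0.0]
wrist_force: [0.7, -0.7, 0.8]
width: 1.002
gripper_force: 0.0
```

>>> step_arm([
  [0,0,0,0,0,0,7.5],
  [0,0,0,0,0,0,6.8],
  [0,0,0,0,0,0,6.4],
  [0,0,0,0,0,0,6],
  [0,0,0,0,0,0,5.7],
  [0,0,0,0,0,0,5.4],
  [0,0,0,0,0,0,4.8],
  [0,0,0,0,0,0,4.8],
  [0,0,0,0,0,0,4.8],
  [0,0,0,0,0,0,4.8],
], newtons=35)

```text
clock: 23.03
tool_pos: [0.4347, 0.2885, 0.085]
ee_rot: [0.676, 0.737, 0.001, 0.0]
wrist_force: [0.8, 0.1, 4.7]
width: 0.67
gripper_force: 36.7
```

>>> step_arm([
  [0,0,-0.4,0,0,0,4.8],
  [0,0,-1.5,0,0,0,4.8],
  [0,0,-3,0,0,0,4.8],
  [0,0,-4.5,0,0,0,4.8],
  [0,0,-5.6,0,0,0,4.8],
  [0,0,-6,0,0,0,4.8],
  [0,0,-6,0,0,0,4.8],
  [0,0,-6,0,0,0,4.8],
])

```text
clock: 23.7
tool_pos: [0.4339, 0.2882, 0.1437]
ee_rot: [0.676, 0.737, -0.001, -0.0]
wrist_force: [-0.6, -0.2, -3.2]
width: 0.669
gripper_force: 38.1
```

```bash
python3 - <<'E'
from h import *
go(.45,.0879,.143,5)
go(.6009,.0879,.143,5)
E
```

```text
[-20.09  -0.14   0.08  -0.05   0.03  -0.  ] clock 23.7 tcp [0.4339 0.2882 0.1437] w 5.71 F [-0.6 -0.2 -3.2] 38.1
[-21.41  14.89   0.06  -0.05   0.03  -0.  ] clock 23.7 tcp [0.4339 0.2882 0.1437] w 5.71 F [-0.6 -0.2 -3.2] 38.1
```

>>> step_arm([
  [-0.8,0,0,0,0,0,4.8],
  [-2.5,0,0,0,0,0,4.8],
  [-5,0,0,0,0,0,4.8],
  [-8,0,0,0,0,0,4.8],
  [-11,0,0,0,0,0,4.8],
  [-14,0,0,0,0,0,4.8],
  [-17,0,0,0,0,0,4.8],
  [-19.5,0.7,0,0,0,0,4.8],
  [-21,2,0,0,0,0,4.8],
  [-21.4,4,0,0,0,0,4.8],
  [-21.4,6.5,0,0,0,0,4.8],
  [-21.4,9,0,0,0,0,4.8],
])

```text
clock: 24.7
tool_pos: [0.5429, 0.0818, 0.1433]
ee_rot: [0.676, 0.737, -0.001, -0.0]
wrist_force: [0.7, -0.1, -2.2]
width: 0.67
gripper_force: 38.5
```

>>> step_arm([
  [0,2.2,0,0,0,0,4.8],
  [0,4,0,0,0,0,4.8],
  [0,5.3,0,0,0,0,4.8],
  [0,5.8,0,0,0,0,4.8],
  [0,5.8,0,0,0,0,4.8],
  [0,5.8,0,0,0,0,4.8],
  [0,5.8,0,0,0,0,4.8],
])

```text
clock: 25.28
tool_pos: [0.5995, 0.0879, 0.144]
ee_rot: [0.676, 0.737, -0.0, -0.0]
wrist_force: [0.3, -0.6, -2.3]
width: 0.668
gripper_force: 38.6
```

```bash
python3 - <<'E'
from h import *
go(.6009,.0879,.102,5)
E
```

```text
[-0.01  0.14  4.2  -0.05  0.01 -0.  ] clock 25.28 tcp [0.5995 0.0879 0.144 ] w 5.7 F [ 0.3 -0.6 -2.3] 38.6
```

>>> step_arm([
  [0,0.1,1,0,0,0,4.8],
  [0,0.1,2,0,0,0,4.8],
  [0,0.1,3,0,0,0,4.8],
  [0,0.1,3.6,0,0,0,4.8],
  [0,0.1,3.9,0,0,0,4.8],
  [0,0.1,4.1,0,0,0,4.8],
  [0,0.1,4.1,0,0,0,4.8],
  [0,0.1,4.1,0,0,0,4.8],
  [0,0.1,4.1,0,0,0,4.8],
])

```text
clock: 26.03
tool_pos: [0.6016, 0.0881, 0.1036]
ee_rot: [0.676, 0.737, 0.0, 0.0]
wrist_force: [0.3, 0.0, -3.5]
width: 0.668
gripper_force: 38.6
```

>>> step_arm([
  [0,0,0,0,0,0,5.9],
  [0,0,0,0,0,0,6.2],
  [0,0,0,0,0,0,6.8],
  [0,0,0,0,0,0,7.5],
  [0,0,0,0,0,0,8.54],
  [0,0,0,0,0,0,8.54],
  [0,0,0,0,0,0,8.54],
  [0,0,0,0,0,0,8.54],
])

```text
clock: 26.7
tool_pos: [0.6013, 0.0881, 0.1033]
ee_rot: [0.676, 0.737, -0.0, 0.0]
wrist_force: [-0.5, 0.2, 0.6]
width: 1.006
gripper_force: 0.0
```

>>> step_arm([
  [0,0,-1,0,0,0,8.54],
  [0,0,-3,0,0,0,8.54],
  [0,0,-6,0,0,0,8.54],
  [0,0,-9,0,0,0,8.54],
  [0,0,-12,0,0,0,8.54],
  [0,0,-15,0,0,0,8.54],
  [0,0,-17,0,0,0,8.54],
  [0,-4,-17,0,0,0,8.54],
  [0,-8,-17,0,0,0,8.54],
  [0,-12,-17,0,0,0,8.54],
  [0,-16,-17,0,0,0,8.54],
  [0,-20,-17,0,0,0,8.54],
])

```text
clock: 27.7
tool_pos: [0.4001, 0.0705, 0.2737]
ee_rot: [0.676, 0.737, 0.0, 0.0]
wrist_force: [-0.8, 0.3, 1.6]
width: 0.997
gripper_force: 0.0
```

>>> step_arm([
  [4,-2,0,0,0,0,8.54],
  [8,-4,0,0,0,0,8.54],
  [12,-4,0,0,0,0,8.54],
  [16,-4,0,0,0,0,8.54],
  [20,-4,0,0,0,0,8.54],
  [24,-4,0,0,0,0,8.54],
  [28,-4,0,0,0,0,8.54],
  [30,-4,0,0,0,0,8.54],
  [30,-4,0,0,0,0,8.54],
])

```text
clock: 28.45
tool_pos: [0.3348, 0.3692, 0.2732]
ee_rot: [0.674, 0.739, -0.0, -0.0]
wrist_force: [-0.5, -0.1, 0.0]
width: 0.998
gripper_force: 0.0
```

```bash
python3 - <<'E'
from h import *
np.set_printoptions(precision=4,suppress=True)
fs=[r.grab_frame('top'),r.grab_frame('side')]
for n,xy in dict(spray_bottle=(.5931,.1826),spray_can=(.6009,.0879),canister=(.6087,-.0069),wax_tin=(.6165,-.1016)).items():
    a,b=[fit([f],n,xy,.018) for f in fs]
    print(n,xy,a,b)
s=r.state();print(s['clock'],s['tool_pos'])
cv2.imwrite('pics/end.png',np.vstack([cv2.resize(f['image'][a:a+150,b:b+200],None,fx=2,fy=2) for f,a,b in((fs[0],80,110),(fs[1],160,120))]))
E
```

```text
spray_bottle (0.5931, 0.1826) (array([0.5905, 0.1799]), np.float64(0.9471787732372452), 1) (array([0.5933, 0.1809]), np.float64(0.8529253184717333), 1)
spray_can (0.6009, 0.0879) (array([0.5984, 0.0869]), np.float64(0.9298207058220244), 1) (array([0.602 , 0.0891]), np.float64(0.6836763161765825), 1)
canister (0.6087, -0.0069) (array([ 0.6066, -0.0065]), np.float64(0.9469032496555433), 1) (array([ 0.6106, -0.0066]), np.float64(0.5996538129747075), 1)
wax_tin (0.6165, -0.1016) (array([ 0.6156, -0.1015]), np.float64(0.9440693785486506), 1) (array([ 0.6189, -0.1066]), np.float64(0.5384544420185122), 1)
28.95 [0.3363 0.3656 0.2736]
```

View pics/end.png

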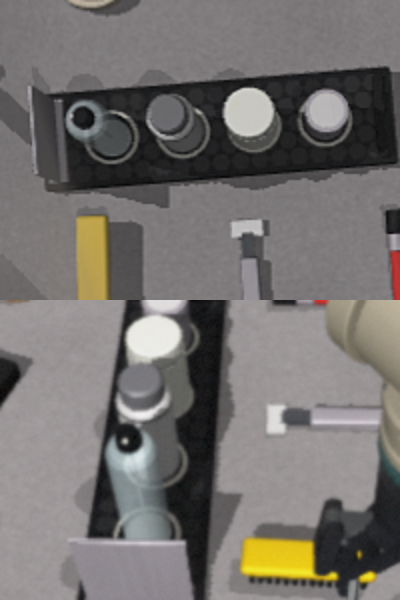

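All four containers stand upright, each within about 4 mm of its mark when the same camera's readings are compared. The gripper is clear of everything.

```bash
python3 -c "
from cell import r
print(r.hand_in())"
```

```text
the job is handed in; nothing more can be done
None
```

The job is handed in at about 29 s on the clock: from the bookend outwards, bottle, can, canister and tin stand upright on their marks, each within about 4 mm by the top camera; no verdict came back.

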